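# Reject the unbalanced rotor on the knife edge

### The job

One of the two look-alike rotor arms in the white storage rack is out of balance; find out which by laying them across the steel knife edge. Draw each rotor out along the bench by its protruding arm, let go, and lift it only by its hub, never by an arm. Leave the good rotor balancing level by its middle across the knife edge, lay the faulty one flat in the grey tray, and do not disturb the other things on the bench.

Things in the scene. Friction and masses are not known exactly. Their poses are not given: they have to be found in the camera images.
- rotor_1: Rotor arm: aluminium bar 130 long (x), arms 22 wide, 12 thick, round-ended; in the middle a hub block 26 (x) by 28 (y) by 32 high. Origin: centre of the underside, below the hub; z up. 0.1 to 0.2 kg. Starts flat in a rack bay, hub under the roof, the -x arm sticking out about 42 mm, x into the bay. Exactly one of the two rotors is out of balance.
- rotor_2: Second rotor arm, alike to the eye in everything, same origin and axes, in the other bay. The faulty one of the two (either may be it) has its centre of mass about 15 mm along x from the hub's middle; the good one's lies at the hub's middle.
- rack: White storage rack, fixed, 100 deep (x), 140 wide (y), 46 high (roof 40 to 46), no floor. Origin: centre of its footprint on the bench. Two bays at y = +40 and -40, each 40 wide and 40 high inside, mouths at x = -50, closed at the back. A rotor slides out along the rack's -x; drawn 100 mm it is clear of the roof.
- knife_edge: Steel knife edge, fixed: foot 60 (x) by 80 (y) by 6 high, with a ridge along y. Origin: centre of its underside. A good rotor laid across it stays level if its middle is within 4 mm of the ridge's middle; the faulty one laid so tips on release until an arm's end meets the bench (about 0.35 rad) and leans there.
- edge_top (a point): Middle of the top of the knife edge's ridge, 20 mm above the bench. The ridge runs 42 mm along this point's y; its flat top is 10 mm wide in x. A rotor is laid with its long axis along this x, either way round.
- tray: Grey open plastic tray, fixed, 170 long (x), 100 wide (y), 20 high, walls and floor 4 mm thick. Origin: centre of its underside on the bench. Behind it stands the solid black computer case, 200 mm high: its front face about 575 mm ahead of the robot base, its right side about 220 mm to the left of it; gripper and wrist must pass in front of that corner.
- timer: White bench timer, 31x64x58 mm, standing behind the rack; bystander. Origin: centre of its underside.
- beaker: Small clear beaker, 46 mm wide, 60 high; bystander. Origin: centre of its underside.
- vial_block: Aluminium block with small vials, 48x112x38 mm; bystander. Origin: centre of its underside.
- spanner: Open-end spanner, 133 mm long, 4 thick, lying flat; bystander. Origin: centre of its underside.

How it is judged:
At the end, for the whole second after the job is handed in: Good rotor still and level (0.08 rad) across the knife edge, its middle within 6 mm of the ridge's middle line and 20 mm along it, under 0.4 rad from square; faulty rotor still and flat (0.1 rad) on the tray floor, its middle within 50 mm of the tray centre (((x of rotor_1 in the frame of edge_top between -0.006 and 0.006 m and y of rotor_1 in the frame of edge_top between -0.02 and 0.02 m and z of rotor_1 in the frame of edge_top between -0.004 and 0.004 m and angle between the x axis of rotor_1 and the x axis of edge_top, either way round below 0.4 rad and angle between rotor_1's own z axis and vertical below 0.08 rad and linear speed of each of rotor_1, rotor_2 below 0.01 m/s and horizontal distance between rotor_2 and tray below 0.05 m and height (world z) of rotor_2 below 0.01 m and angle between rotor_2's own z axis and vertical below 0.1 rad) or (x of rotor_2 in the frame of edge_top between -0.006 and 0.006 m and y of rotor_2 in the frame of edge_top between -0.02 and 0.02 m and z of rotor_2 in the frame of edge_top between -0.004 and 0.004 m and angle between the x axis of rotor_2 and the x axis of edge_top, either way round below 0.4 rad and angle between rotor_2's own z axis and vertical below 0.08 rad and linear speed of each of rotor_2, rotor_1 below 0.01 m/s and horizontal distance between rotor_1 and tray below 0.05 m and height (world z) of rotor_1 below 0.01 m and angle between rotor_1's own z axis and vertical below 0.1 rad))); the robot touches nothing.
It fails at once if a rotor is lifted more than 12 mm while gripped away from its hub ((contact force between the fingers and rotor_1 above 0.5 N and height (world z) of rotor_1 above 0.012 m and (x of the grasp point in the frame of rotor_1 above 0.027 m or x of the grasp point in the frame of rotor_1 below -0.027 m)) or (contact force between the fingers and rotor_2 above 0.5 N and height (world z) of rotor_2 above 0.012 m and (x of the grasp point in the frame of rotor_2 above 0.027 m or x of the grasp point in the frame of rotor_2 below -0.027 m))).
It fails at once if a bystander (timer, beaker, vial block, spanner) is moved more than 25 mm (distance of any of timer, beaker, vial_block, spanner from where it was at the start of the episode above 0.025 m).
It also fails if it takes over 72 s, if anything falls off the work surface, if the arm or the gripper's body presses on something with over 40 N, if the wrist force passes 120 N, or if a joint passes its speed limit or range.

### The arm

A 6-joint arm with a two-finger parallel gripper is mounted at the origin on a cart in front of the work surface, level with it; the furniture and walls round the work are solid. World frame = base frame: x ahead of the robot, y to its left, z up, the work surface at z = 0. Lengths are in m, angles in rad, forces in N, time in s.
With the tool pointing down it reaches from about 0.375 to 0.975 m from the base axis. Payload 3.8 kg.
Tool frame: the origin (TCP) lies where the fingers leave the gripper's body, on its centre line; the fingertips stand 73 mm ahead of it and the grasp point (between the pads) lies 54 mm ahead of it; z points along the fingers, y is the line along which they close (so a half turn about z gives the same grasp; the last joint's range is limited). The gripper opens to 85 mm and grips with 20 to 120 N. Pads are 22 mm wide; open, the fingers measure 114 mm over their backs; the gripper's body (76 mm by 85 mm) begins 54 mm behind the grasp point. The pads swing forward as they close: fully open they stand 13 mm farther back than shut.
Start: joints at [-1.291, 0.264, 1.604, -0, 1.274, -0.037], TCP at [0.21, -0.641, 0.304] pointing down, gripper open.
Joint ranges: [-2.63, 2.63], [-0.94, 2.18], [0.31, 2.57], [-1.31, 4.45], [0, 2.66], [-2.55, 2.55]. Speed limits (rad/s): [2.57, 2.57, 3.14, 3.14, 3.14, 3.14].

### API

Orientations are given as a rotation vector (axis times angle).
In Python, from workcell import read_state, viewer, bot gives the robot as it stands.
- The arm moves only by the tool jog_arm, never from a script. Its argument "increments" is a list that holds one entry, the list of rows, each a list of 7 numbers: the shift along the tool's x, y, z in units of 30 mm (1.0 is 30 mm), then the turn, a rotation vector about the tool's x, y, z in units of 6 degrees (1.0 is 6 degrees), then the opening, from -1 (shut) to 1 (fully open). A call has exactly 5 rows; each row shifts and turns the commanded pose from where the row before left it, along the tool's axes as they then stand; what a row does not reach is not made up. A row lasts 1/12 s, in which the tool goes at most 41.7 mm and 7.16 degrees, less where a joint would pass 70% of its speed; a pose out of reach is approached as far as the arm can. A call is refused whole if a number of a shift passes 1 or a number of a turn 1, either way. A call with a gripper value outside its range is refused whole. The fingers move at their own pace and stop on an object; "force" is the grip in N (left out, the last holds). Time passes only in rows, so rows that do not move let the fingers close, or fill a call up. It gives the time, the measured TCP pose, the force, the opening and the grip force at its end, in the units of the state.
- read_state(): the state, without advancing time (a new reading comes with each control period).
- viewer.read_camera(name): name is "scene" or "top" or "wrist"; returns (picture, depth): 400x640x3 uint8, blue, green, red; 400x640 float32, m along the optical axis (not along the pixel's ray), 0 where there is no reading.
- viewer.camera_params(name): a dict with "fx", "fy", "cx", "cy" (pixels), "R" (3x3) and "t" (3): a world point X has camera coordinates R X + t; the wrist camera has in their place "hand_eye" (4x4, takes a point from camera to tool coordinates, whose origin is the TCP and whose axes are the flange's). Camera axes: x right, y down, z forward; pixel columns grow to the right and rows downward; lengths in m; the calibration is good to about 2 mm. The wrist camera is an equidistant fisheye: a pixel r from the principal point sees the ray r / f radians off the axis. A picture is of the moment at which its call begins: read the wrist's pose just before it. camera_params takes no time and is no camera call.
- bot.finish_job(): hands the job in; it is judged then, once.
The state is a dict: "time": time; "q": joint angles; "joint_vel": joint speeds; "joint_torque": joint torques, N m; "tool_pos": TCP position; "tcp_rot": TCP orientation; "wrist_force": force on the tool from outside, world axes, zero at the start; "torque": the same for the moment, N m; "width": opening from 0.0 (shut) to 1.0 (fully open); "grip_force": force on a finger pad.
Only numpy, scipy, OpenCV 4.12 (cv2) and the standard library are available. Lean on these libraries where they do the work, as an engineer would, in place of code of your own. Each camera call takes 0.05 s, during which the arm holds its last target. There are 200 camera calls.

## Working session

There is one attempt and no reset: what is moved stays moved. The work goes in short steps, Python scripts to look and compute and a tool call to move; the robot and the scene stay as the last step left them, time stands still between calls to the robot, and variables do not carry over. Pictures are saved under pics/ and viewed, at most 10 in all, crops included, and the job is handed in when it is done.

Besides the shell and the picture viewer there is one more tool, called as a command line: name --argument value ..., lists and objects as JSON in quotes. jog_arm: Moves the arm, as the interface text tells. Its arguments: {"type":"object","properties":{"increments":{"type":"array","items":{"type":"array","items":{"type":"array","items":{"type":"number"}}}},"force":{"type":"number"}},"required":["increments"]}

```bash
mkdir -p pics; ls; cat > h.py <<'E'
import numpy as np, cv2
from scipy.spatial.transform import Rotation as Ro
from workcell import read_state, viewer, bot
def snap(n):
    im,d=viewer.read_camera(n); return im,d,viewer.camera_params(n)
def pts(d,P):
    v,u=np.mgrid[:d.shape[0],:d.shape[1]]
    c=np.stack([(u-P['cx'])/P['fx']*d,(v-P['cy'])/P['fy']*d,d],-1)
    R,t=np.array(P['R']),np.array(P['t']).ravel()
    W=(c-t)@R; W[d<=0]=np.nan; return W
E
python3 - <<'E'
from h import *
s=read_state(); print({k:np.round(v,3).tolist() for k,v in s.items()})
for n in('top','scene'):
    im,d,P=snap(n); cv2.imwrite(f'pics/{n}0.png',im); np.savez(f'{n}0.npz',im=im,d=d,**{k:np.array(v) for k,v in P.items()})
    print(n,{k:np.round(v,3).tolist() for k,v in P.items()})
E
```

```text
pics
{'time': 0.0, 'q': [-1.291, 0.265, 1.605, -0.0, 1.274, -0.037], 'joint_vel': [0.0, 0.002, -0.001, -0.001, 0.002, -0.0], 'joint_torque': [0.0, -51.51, -36.731, -0.0, 0.013, 0.0], 'tool_pos': [0.21, -0.641, 0.303], 'tcp_rot': [-3.1, -0.495, 0.0], 'wrist_force': [-0.457, 0.043, 0.707], 'torque': [0.037, 0.049, 0.024], 'grip_force': 0.0, 'width': 0.999}
top {'fx': 414.113, 'fy': 414.113, 'cx': 319.227, 'cy': 202.278, 'R': [[-0.028, -1.0, 0.007], [-0.989, 0.026, -0.144], [0.144, -0.011, -0.99]], 't': [-0.035, 0.565, 0.954]}
scene {'fx': 482.129, 'fy': 482.129, 'cx': 316.666, 'cy': 207.169, 'R': [[-0.505, -0.863, 0.014], [-0.649, 0.368, -0.666], [0.57, -0.346, -0.746]], 't': [0.219, 0.435, 1.119]}
```

View pics/top0.png

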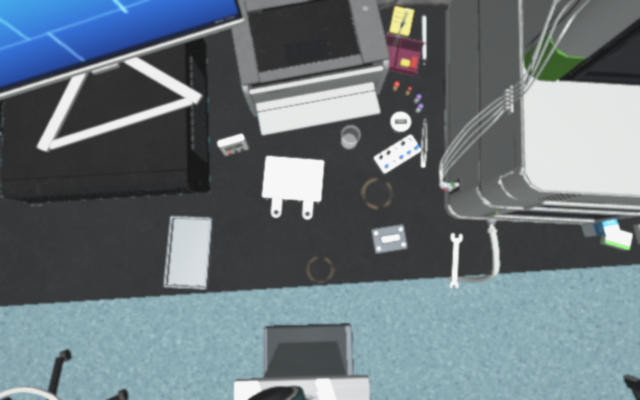

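View pics/scene0.png

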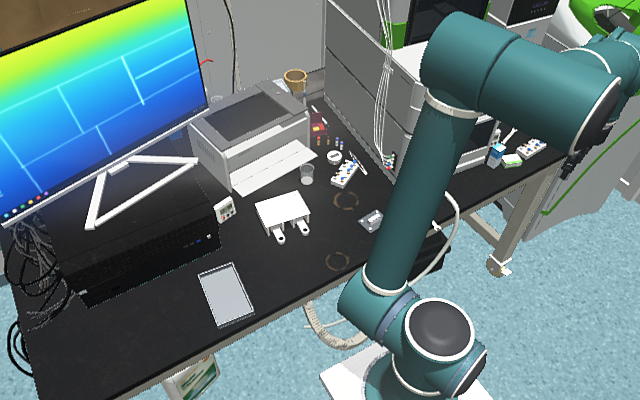

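The top view shows the rack at (293,180) with its two protruding arms at (277,208) and (308,208). The knife edge is at (390,238), the tray at (188,252) and the spanner at (456,260). The timer (232,145), beaker (350,137) and vial block (397,153) are further back.

```bash
python3 - <<'E'
from h import *
z=np.load('top0.npz'); im,d=z['im'],z['d']; P=z
W=pts(d,P)
hsv=cv2.cvtColor(im,cv2.COLOR_BGR2HSV)
def rep(name,box,zlo,zhi,vmin=110):
    u0,v0,u1,v1=box; m=np.zeros(d.shape,np.uint8)
    w=W[v0:v1,u0:u1]; g=im[v0:v1,u0:u1].min(-1)
    m[v0:v1,u0:u1]=((w[...,2]>zlo)&(w[...,2]<zhi)&(g>vmin))*255
    n,l,st,c=cv2.connectedComponentsWithStats(m)
    for i in range(1,n):
        if st[i,4]<25: continue
        p=W[l==i]; r=cv2.minAreaRect((p[:,:2]*1000).astype(np.float32))
        print(name,st[i,4],'rect c,size,ang',np.round(r[0],1),np.round(r[1],1),round(r[2],1),'z med',np.round(np.median(p[:,2]),4),'mean',np.round(p.mean(0),4))
rep('rack',(250,145,335,222),.035,.06)
rep('arms',(250,190,335,225),.004,.03)
rep('knife',(365,218,415,258),.0,.04,70)
rep('ridge',(365,218,415,258),.013,.04,70)
rep('tray',(155,205,220,300),.0,.04,70)
rep('rim',(155,205,220,300),.013,.04,70)
rep('spanner',(440,225,470,295),-.01,.02,100)
rep('timer',(215,130,250,160),.02,.1,100)
rep('case',(150,50,215,200),.15,.25,0)
print('bench z',np.nanmedian(W[230:260,240:300,2]))
t=im[145:310,150:430]; cv2.imwrite('pics/topc.png',cv2.resize(t,None,fx=2.8,fy=2.8,interpolation=cv2.INTER_CUBIC))
E
```

```text
rack 2347 rect c,size,ang [623.8  11.1] [140.2 100.5] 83.9 z med 0.0446 mean [0.6229 0.0109 0.0447]
arms 165 rect c,size,ang [559.2  55. ] [22.  47.6] 85.2 z med 0.0107 mean [0.5601 0.0548 0.0107]
arms 155 rect c,size,ang [552.  -21.8] [21.8 44.3] 83.3 z med 0.0106 mean [ 0.5526 -0.0218  0.0107]
knife 803 rect c,size,ang [ 475.1 -220.9] [64.7 84.5] 6.6 z med 0.0048 mean [ 0.4742 -0.2207  0.0063]
ridge 105 rect c,size,ang [ 474.3 -221.1] [15.6 42.2] 7.9 z med 0.0176 mean [ 0.4744 -0.2208  0.0176]
tray 2995 rect c,size,ang [456.5 274.1] [111.7 179.5] 85.6 z med 0.0037 mean [0.4546 0.2718 0.0058]
rim 455 rect c,size,ang [455.3 269.1] [101.5 170.3] 85.5 z med 0.0186 mean [0.455  0.269  0.0183]
spanner 428 rect c,size,ang [ 419.6 -376.3] [ 37.6 135.4] 79.2 z med 0.0007 mean [ 4.240e-01 -3.809e-01  4.000e-04]
timer 316 rect c,size,ang [714.9 157.8] [22.9 64.1] 16.3 z med 0.0541 mean [0.7142 0.1567 0.0481]
case 6311 rect c,size,ang [738.  246.9] [115.7 324.9] 88.8 z med 0.1979 mean [0.7229 0.2527 0.1954]
bench z -0.0016321576985193769
```

View pics/topc.png

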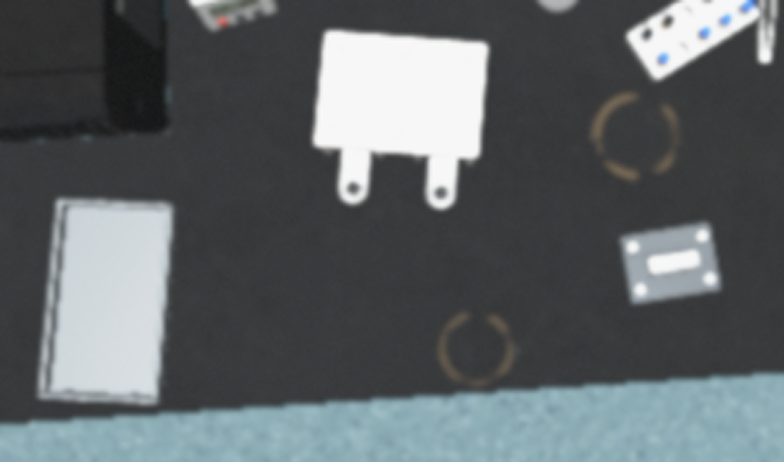

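jog_arm --increments '[[[0,0,0.5,0,0,1,0.4],[0,0,0.5,0,0,1,0.4],[0,0,0.5,0,0,1,0.4],[0,0,0.5,0,0,1,0.4],[0.42,-1,0.3,0,0,0,0.4]]]' --force 30

```text
time: 0.52
tool_pos: [0.2235, -0.6152, 0.2323]
tcp_rot: [3.136, -0.172, -0.003]
wrist_force: [0.7, 0.5, 0.2]
width: 0.697
grip_force: 0.0
```

jog_arm --increments '[[[0.42,-1,0.1,0,0,0,0.4],[0.42,-1,0.1,0,0,0,0.4],[0.42,-1,0.1,0,0,0,0.4],[0.42,-1,0.1,0,0,0,0.4],[0.42,-1,0.1,0,0,0,0.4]]]'

```text
time: 0.93
tool_pos: [0.3041, -0.4683, 0.2191]
tcp_rot: [-3.137, 0.161, 0.001]
wrist_force: [1.3, -0.7, 0.3]
width: 0.7
grip_force: 0.0
```

jog_arm --increments '[[[0.42,-1,0.1,0,0,0,0.4],[0.42,-1,0.1,0,0,0,0.4],[0.42,-1,0.1,0,0,0,0.4],[0.42,-1,0.1,0,0,0,0.4],[0.42,-1,0.1,0,0,0,0.4]]]'

```text
time: 1.35
tool_pos: [0.382, -0.3256, 0.2044]
tcp_rot: [-3.137, 0.161, 0.001]
wrist_force: [1.3, 0.6, -0.5]
width: 0.704
grip_force: 0.0
```

jog_arm --increments '[[[0.42,-1,0.1,0,0,0,0.4],[0.42,-1,0.1,0,0,0,0.4],[0.42,-1,0.1,0,0,0,0.4],[0.42,-1,0.1,0,0,0,0.4],[0.42,-1,0.1,0,0,0,0.4]]]'

```text
time: 1.77
tool_pos: [0.4599, -0.1828, 0.1895]
tcp_rot: [-3.137, 0.16, 0.001]
wrist_force: [0.5, -1.2, 0.2]
width: 0.701
grip_force: 0.0
```

jog_arm --increments '[[[0.42,-1,0.1,0,0,0,0.4],[0.42,-1,0.1,0,0,0,0.4],[0.42,-1,0.1,0,0,0,0.4],[0.42,-1,0.1,0,0,0,0.4],[0.42,-1,0,0,0,0,0.4]]]'

```text
time: 2.18
tool_pos: [0.5374, -0.04, 0.1768]
tcp_rot: [-3.137, 0.16, 0.003]
wrist_force: [0.1, -0.6, 0.2]
width: 0.695
grip_force: 0.0
```

```bash
cat >> h.py <<'E'
def go(x,y,z,yaw,s=None):
    "remaining move in tool axes (units), level tool; yaw in degrees of tool x"
    s=s or read_state(); R=Ro.from_rotvec(s['tcp_rot']); p=np.array(s['tool_pos'])
    a=R.as_matrix()[:,0]; y0=np.degrees(np.arctan2(a[1],a[0]))
    T=Ro.from_euler('z',yaw,degrees=True)*Ro.from_rotvec([np.pi,0,0])
    rv=(R.inv()*T).as_rotvec(degrees=True)/6
    print('t',round(s['time'],2),'tcp',p.round(4),'yaw',round(y0,2),'w',round(s['width'],3),'F',np.round(s['wrist_force'],1),'grip',round(s['grip_force'],1))
    d=np.array([x,y,z])-p
    print(' shift units now-axes',(R.inv().apply(d)/.03).round(2),' after-turn axes',(T.inv().apply(d)/.03).round(2),' turn units',rv.round(2))
def wrist(name):
    s=read_state(); im,d=viewer.read_camera('wrist'); P=viewer.camera_params('wrist')
    if name: cv2.imwrite(name,im)
    v,u=np.mgrid[:400,:640]; du,dv=(u-P['cx'])/P['fx'],(v-P['cy'])/P['fy']; th=np.hypot(du,dv)+1e-9
    ray=np.stack([du/th*np.sin(th),dv/th*np.sin(th),np.cos(th)],-1)
    H=np.array(P['hand_eye']); R=Ro.from_rotvec(s['tcp_rot']).as_matrix()
    D=ray@H[:3,:3].T@R.T; O=R@H[:3,3]+np.array(s['tool_pos'])
    W=O+ray/ray[...,2:]*d[...,None]@H[:3,:3].T@R.T if 0 else O+((ray/np.maximum(ray[...,2:],.05))*d[...,None])@H[:3,:3].T@R.T
    W[d<=0]=np.nan
    return im,d,W,D,O
E
python3 - <<'E'
from h import *
go(.552,-.0218,.076,-6)
print(np.round(viewer.camera_params('wrist')['hand_eye'],3))
im,d,W,D,O=wrist('pics/w1.png'); print('O',O.round(3))
g=im.min(-1); z=W[...,2]
for lo,hi in((.006,.02),(.038,.056)):
    m=((z>lo)&(z<hi)&(g>110)).astype(np.uint8); n,l,st,c=cv2.connectedComponentsWithStats(m)
    for i in range(1,n):
        if st[i,4]>150:
            p=W[l==i]; r=cv2.minAreaRect((p[:,:2]*1000).astype(np.float32)); print(lo,st[i].tolist(),np.round(r[0],1),np.round(r[1],1),round(r[2],1),np.median(p[:,2]).round(4))
E
```

```text
t 2.18 tcp [ 0.5374 -0.04    0.1768] yaw -5.84 w 0.695 F [ 0.1 -0.6  0.2] grip 0.0
 shift units now-axes [ 0.43 -0.65  3.36]  after-turn axes [ 0.42 -0.65  3.36]  turn units [0.   0.02 0.03]
[[ 0.    -0.952 -0.306  0.079]
 [ 1.     0.001 -0.001  0.   ]
 [ 0.001 -0.306  0.952 -0.07 ]
 [ 0.     0.     0.     1.   ]]
O [ 0.616 -0.048  0.247]
0.006 [495, 0, 85, 69, 2213] [ 687.6 -253.2] [ 47.8 112.6] 30.0 0.0177
0.006 [194, 175, 28, 41, 724] [554.5  53.6] [22.5 35.7] 84.5 0.0121
0.006 [286, 174, 28, 41, 790] [547.3 -23.1] [21.5 33.9] 83.9 0.012
0.006 [500, 236, 39, 24, 290] [ 472.1 -231.6] [59.8 29.4] 86.2 0.0191
0.038 [38, 13, 58, 47, 422] [712.5 153.3] [ 5.7 61.6] 15.6 0.0504
0.038 [144, 25, 198, 151, 28060] [625.2   9. ] [140.2  99.9] 83.7 0.046
```

View pics/w1.png

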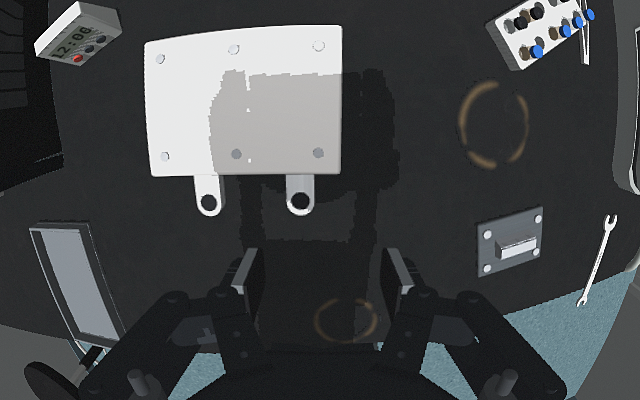

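The wrist view confirms the layout: the arms are at (208,195) and (300,195), and the knife edge is at (510,242). The heights come out right (arm top 12 mm, roof 46 mm). I'll grip the right-hand arm.

jog_arm --increments '[[[0.31,-0.62,0.33,0,0,0,0.4],[0,0,1,0,0,0,0.4],[0,0,1,0,0,0,0.4],[0,0,1,0,0,0,0.4],[0,0,0,0,0,0,0.4]]]'

```text
time: 2.65
tool_pos: [0.5436, -0.0235, 0.0717]
tcp_rot: [-3.137, 0.159, 0.019]
wrist_force: [-1.8, 1.1, 0.5]
width: 0.698
grip_force: 0.0
```

jog_arm --increments '[[[0,0,0,0,0,0,-0.2],[0,0,0,0,0,0,-0.7],[0,0,0,0,0,0,-0.7],[0,0,0,0,0,0,-0.7],[0,0,0,0,0,0,-0.7]]]' --force 30

```text
time: 3.07
tool_pos: [0.5507, -0.0244, 0.0804]
tcp_rot: [3.137, -0.16, 0.007]
wrist_force: [-1.1, -0.2, 5.0]
width: 0.24
grip_force: 30.2
```

jog_arm --increments '[[[0,0,0,0,0,0,-0.8],[0,0,0,0,0,0,-0.8],[0,0,0,0,0,0,-0.8],[0,0,0,0,0,0,-0.8],[0,0,0,0,0,0,-0.8]]]'

```text
time: 3.48
tool_pos: [0.5507, -0.0244, 0.0804]
tcp_rot: [3.137, -0.16, 0.007]
wrist_force: [-0.5, -0.1, 6.4]
width: 0.244
grip_force: 30.4
```

jog_arm --increments '[[[-0.2,0,-0.1,0,0,0,-0.8],[-0.6,0,0,0,0,0,-0.8],[-0.6,0,0,0,0,0,-0.8],[-0.6,0,0,0,0,0,-0.8],[-0.6,0,0,0,0,0,-0.8]]]'

```text
time: 3.9
tool_pos: [0.4699, -0.0161, 0.0811]
tcp_rot: [-3.137, 0.16, 0.0]
wrist_force: [0.8, -0.1, -1.9]
width: 0.238
grip_force: 29.6
```

jog_arm --increments '[[[-0.5,0,0,0,0,0,-0.8],[-0.3,0,0,0,0,0,-0.8],[-0.1,0,0,0,0,0,-0.8],[0,0,0,0,0,0,-0.8],[0,0,0,0,0,0,-0.8]]]'

```text
time: 4.32
tool_pos: [0.4449, -0.0135, 0.0813]
tcp_rot: [3.137, -0.16, 0.001]
wrist_force: [0.3, 0.0, -0.6]
width: 0.24
grip_force: 29.6
```

```bash
python3 - <<'E'
from h import *
s=read_state(); go(.5,-.02,.08,-6,s); print(s['tcp_rot'])
im,d,W,D,O=wrist('pics/w2.png')
g=im.min(-1); z=W[...,2]
for lo,hi in((.024,.04),(.006,.02)):
    m=((z>lo)&(z<hi)&(g>100)&(abs(W[...,1])<.1)).astype(np.uint8); n,l,st,c=cv2.connectedComponentsWithStats(m)
    for i in range(1,n):
        if st[i,4]>150:
            p=W[l==i]; r=cv2.minAreaRect((p[:,:2]*1000).astype(np.float32)); print(lo,st[i].tolist(),np.round(r[0],1),np.round(r[1],1),round(r[2],1),np.median(p[:,2]).round(4))
E
```

```text
t 4.32 tcp [ 0.4449 -0.0135  0.0813] yaw -5.85 w 0.24 F [ 0.3  0.  -0.6] grip 29.6
 shift units now-axes [1.85 0.03 0.05]  after-turn axes [1.85 0.03 0.04]  turn units [-0.   -0.01  0.02]
[ 3.13748550e+00 -1.60354574e-01  1.36774269e-03]
0.024 [84, 8, 30, 17, 281] [584.3  74.2] [6.4 8.9] 47.1 0.0305
0.024 [286, 156, 70, 64, 3737] [489.5 -17.6] [28.  26.6] 84.9 0.0324
0.024 [283, 254, 14, 20, 196] [458.1  -0.5] [4.9 1.8] 82.4 0.0331
0.024 [349, 254, 13, 20, 195] [455.2 -29.1] [4.9 2.1] 83.5 0.0327
0.006 [136, 0, 51, 103, 3618] [563.2  52.4] [24.4 53.7] 86.9 0.012
0.006 [189, 0, 21, 15, 201] [579.3  28.8] [4.7 8.9] 43.1 0.0128
0.006 [111, 3, 22, 28, 393] [588.5  73.3] [ 5.7 15.7] 66.6 0.0125
0.006 [291, 38, 60, 119, 5452] [527.6 -20.9] [26.2 53. ] 85.1 0.0123
0.006 [299, 219, 46, 79, 2667] [447.1 -13.9] [22.3 46.3] 85.7 0.0128
```

View pics/w2.png

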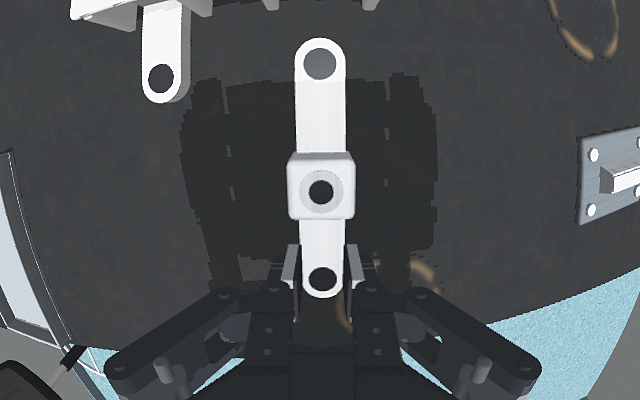

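The rotor is drawn clear, with its hub at (321,188), which is 44.8 mm ahead along the tool x. I'll open, slide along to the hub and grip it.

jog_arm --increments '[[[0,0,0,0,0,0,0.3],[0,0,0,0,0,0,0.3],[0,0,0,0,0,0,0.3],[0,0,0,0,0,0,0.3],[0,0,-0.15,0,0,-0.15,0.3]]]'

```text
time: 4.78
tool_pos: [0.4439, -0.0134, 0.0849]
tcp_rot: [-3.139, 0.135, 0.003]
wrist_force: [-0.7, -0.7, -0.8]
width: 0.653
grip_force: 0.0
```

jog_arm --increments '[[[0.4,0,0,0,0,0,0.3],[0.6,0,0,0,0,0,0.3],[0.4,0,0,0,0,0,0.3],[0.09,0,0,0,0,0,0.3],[0,0,0,0,0,0,0.3]]]'

```text
time: 5.2
tool_pos: [0.4905, -0.0174, 0.0858]
tcp_rot: [3.139, -0.136, 0.002]
wrist_force: [0.4, 0.1, -0.7]
width: 0.645
grip_force: 0.0
```

jog_arm --increments '[[[0,0,0,0,0,0,-0.2],[0,0,0,0,0,0,-0.7],[0,0,0,0,0,0,-0.7],[0,0,0,0,0,0,-0.7],[0,0,0,0,0,0,-0.7]]]' --force 50

```text
time: 5.62
tool_pos: [0.4881, -0.0172, 0.0852]
tcp_rot: [-3.139, 0.136, 0.002]
wrist_force: [0.3, -0.3, -0.2]
width: 0.313
grip_force: 49.8
```

jog_arm --increments '[[[0,0,0,0,0,0,-0.7],[0,0,0,0,0,0,-0.7],[0,0,-0.4,0,0,0,-0.7],[0,0,-0.8,0,0,0,-0.7],[0,0,-0.5,0,0,0,-0.7]]]'

```text
time: 6.03
tool_pos: [0.4888, -0.0173, 0.1372]
tcp_rot: [-3.139, 0.136, 0.001]
wrist_force: [1.6, 0.1, -1.4]
width: 0.313
grip_force: 49.7
```

```bash
python3 - <<'E'
from h import *
s=read_state(); go(.4745,-.221,.12,7,s)
print('torque',s['torque'])
im,d,W,D,O=wrist('pics/w3.png')
g=im.min(-1); z=W[...,2]
for lo,hi in((.040,.06),(.064,.085),(.014,.024)):
    m=((z>lo)&(z<hi)&(g>100)&(abs(W[...,1]+.12)<.15)&(W[...,0]<.57)).astype(np.uint8); n,l,st,c=cv2.connectedComponentsWithStats(m)
    for i in range(1,n):
        if st[i,4]>150:
            p=W[l==i]; r=cv2.minAreaRect((p[:,:2]*1000).astype(np.float32)); print(lo,st[i].tolist(),np.round(r[0],1),np.round(r[1],1),round(r[2],1),np.median(p[:,2]).round(4))
E
```

```text
t 6.03 tcp [ 0.4888 -0.0173  0.1372] yaw -4.95 w 0.313 F [ 1.6  0.1 -1.4] grip 49.7
 shift units now-axes [0.11 6.81 0.57]  after-turn axes [-1.3   6.68  0.57]  turn units [-0.    0.   -1.99]
torque [ 0.03273638 -0.00105672 -0.01155133]
0.064 [299, 131, 47, 105, 1994] [529.2 -20.9] [22.  52.1] 86.0 0.0644
0.064 [293, 251, 59, 93, 2662] [466.3 -15.2] [26.8 75.4] 84.6 0.0836
0.014 [550, 203, 36, 25, 484] [ 476.3 -223.3] [14.6 42.8] 6.1 0.0196
```

jog_arm --increments '[[[0,0,0,0,0,-1,-0.7],[0,0,0,0,0,-1,-0.7],[-0.25,0.9,0,0,0,0,-0.7],[-0.25,1,0,0,0,0,-0.7],[-0.25,1,0,0,0,0,-0.7]]]'

```text
time: 6.5
tool_pos: [0.4768, -0.1067, 0.1358]
tcp_rot: [-3.135, -0.197, 0.001]
wrist_force: [0.5, -0.3, -1.9]
width: 0.318
grip_force: 49.8
```

jog_arm --increments '[[[-0.25,1,0,0,0,0,-0.7],[0,0.5,0,0,0,0,-0.7],[0,0,0,0,0,0,-0.7],[0,0,0,0,0,0,-0.7],[0,0,0,0,0,0,-0.7]]]'

```text
time: 6.92
tool_pos: [0.4749, -0.1513, 0.1358]
tcp_rot: [-3.135, -0.193, 0.002]
wrist_force: [-0.5, 0.1, -1.5]
width: 0.316
grip_force: 49.9
```

```bash
python3 - <<'E'
from h import *
s=read_state(); go(.475,-.222,.105,6.5,s)
print('torque',s['torque'])
im,d,W,D,O=wrist('pics/w4.png')
g=im.min(-1); z=W[...,2]
for lo,hi in((.055,.085),(.003,.010),(.015,.024)):
    m=((z>lo)&(z<hi)&(g>80)&(W[...,0]<.6)&(W[...,1]<0)).astype(np.uint8); n,l,st,c=cv2.connectedComponentsWithStats(m)
    for i in range(1,n):
        if st[i,4]>150:
            p=W[l==i]; r=cv2.minAreaRect((p[:,:2]*1000).astype(np.float32)); print(lo,st[i].tolist(),np.round(r[0],1),np.round(r[1],1),round(r[2],1),np.median(p[:,2]).round(4))
E
```

```text
t 6.92 tcp [ 0.4749 -0.1513  0.1358] yaw 7.04 w 0.316 F [-0.5  0.1 -1.5] grip 49.9
 shift units now-axes [-0.28  2.34  1.03]  after-turn axes [-0.26  2.34  1.03]  turn units [-0.01  0.01  0.09]
torque [ 0.01298187  0.00105976 -0.03355983]
0.055 [293, 130, 60, 217, 8423] [ 476.3 -151.6] [130.4  27.3] 7.5 0.0631
0.055 [622, 202, 18, 22, 190] [ 528.4 -378.5] [27.  4.] 53.0 0.0662
0.003 [187, 26, 16, 46, 193] [584.1 -53. ] [ 2.6 31.5] 82.2 0.0065
0.003 [367, 191, 107, 75, 4446] [ 476.1 -223.9] [59.4 79.5] 7.1 0.006
0.003 [512, 234, 70, 112, 766] [ 418.2 -384.5] [ 28.3 131.9] 85.1 0.0039
0.015 [178, 21, 18, 50, 285] [584.2 -52.8] [ 4.9 31.6] 78.4 0.0195
0.015 [396, 224, 59, 23, 1147] [ 476.5 -223.5] [15.1 42.3] 7.6 0.0196
0.015 [594, 233, 37, 82, 341] [ 445.4 -469.4] [102.5  10.7] 8.4 0.0213
```

View pics/w4.png

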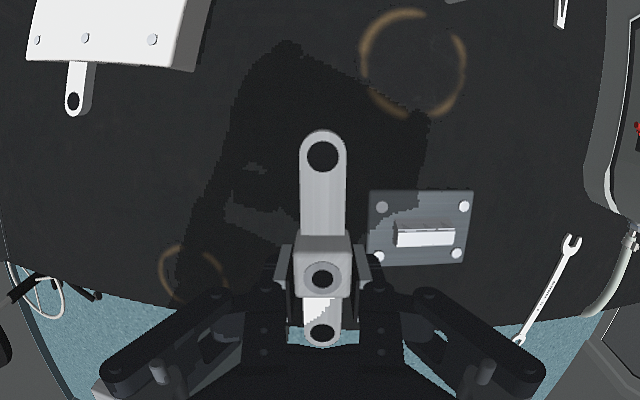

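Wrist view: the held rotor spans (323,155) to (321,333) and the knife-edge ridge is at (425,235). Both are measured in the same picture, so the offset is (0, −72 mm).

jog_arm --increments '[[[-0.1,0.7,0,0,0,0,-0.7],[-0.1,0.9,0,0,0,0,-0.7],[-0.1,0.78,0,0,0,0,-0.7],[0,0,0.3,0,0,0,-0.7],[0,0,0.3,0,0,0,-0.7]]]'

```text
time: 7.38
tool_pos: [0.476, -0.2239, 0.1186]
tcp_rot: [3.135, 0.192, 0.003]
wrist_force: [0.0, -0.1, -1.7]
width: 0.318
grip_force: 50.0
```

jog_arm --increments '[[[0,0,0.2,0,0,0,-0.7],[0,0,0.1,0,0,0,-0.7],[0,0,0.06,0,0,0,-0.7],[0,0,0.04,0,0,0,-0.7],[0,0,0,0,0,0,-0.7]]]'

```text
time: 7.8
tool_pos: [0.4751, -0.2232, 0.1062]
tcp_rot: [-3.135, -0.195, 0.001]
wrist_force: [0.4, -0.5, -0.6]
width: 0.314
grip_force: 50.0
```

```bash
cat >> h.py <<'E'
def blobs(W,im,bands,box,gmin=80,amin=150):
    g=im.min(-1); z=W[...,2]; x,y=W[...,0],W[...,1]
    for lo,hi in bands:
        m=((z>lo)&(z<hi)&(g>gmin)&(x>box[0])&(x<box[1])&(y>box[2])&(y<box[3])).astype(np.uint8); n,l,st,c=cv2.connectedComponentsWithStats(m)
        for i in range(1,n):
            if st[i,4]>amin:
                p=W[l==i]; r=cv2.minAreaRect((p[:,:2]*1000).astype(np.float32)); print(lo,st[i].tolist(),np.round(r[0],1),np.round(r[1],1),round(r[2],1),'z',np.median(p[:,2]).round(4))
def tilt(W,im,c,yaw,z0=.01,z1=.07):
    "profile of the bar's top along its axis, off hub: slope of z"
    u=np.array([np.cos(np.radians(yaw)),np.sin(np.radians(yaw))]); v=np.array([-u[1],u[0]])
    P=W[...,:2]-np.array(c); a=P@u; b=P@v; z=W[...,2]
    for a0 in (-.055,-.04,-.025,0,.025,.04,.055):
        k=(abs(a-a0)<.005)&(abs(b)<.007)&(z>-.005)&(z<.12)&(im.min(-1)>90)
        print('  a',a0,'n',k.sum(),'z',np.nanmedian(z[k]).round(4) if k.sum() else None)
E
python3 - <<'E'
from h import *
s=read_state(); go(.475,-.222,.105,7,s)
im,d,W,D,O=wrist('pics/w5.png')
blobs(W,im,[(.024,.06)],(.38,.57,-.3,-.15))
tilt(W,im,(.4763,-.2237),7.4)
E
```

```text
t 7.8 tcp [ 0.4751 -0.2232  0.1062] yaw 7.1 w 0.314 F [ 0.4 -0.5 -0.6] grip 50.0
 shift units now-axes [ 0.   -0.04  0.04]  after-turn axes [ 0.   -0.04  0.04]  turn units [-0.    0.    0.02]
0.024 [276, 130, 93, 217, 9065] [ 476.9 -224.5] [129.1  41.9] 16.1 z 0.0336
  a -0.055 n 52 z 0.0333
  a -0.04 n 311 z 0.033
  a -0.025 n 161 z 0.033
  a 0 n 250 z 0.0538
  a 0.025 n 530 z 0.033
  a 0.04 n 593 z 0.033
  a 0.055 n 65 z 0.033
```

jog_arm --increments '[[[0,0,0.03,0,0,0,-0.7],[0,0,0,0,0,0,-0.7],[0,0,0,0,0,0,-0.34],[0,0,0,0,0,0,-0.25],[0,0,0,0,0,0,-0.15]]]'

```text
time: 8.27
tool_pos: [0.4755, -0.2241, 0.106]
tcp_rot: [3.135, 0.193, 0.001]
wrist_force: [0.6, 0.5, 0.2]
width: 0.42
grip_force: 0.0
```

jog_arm --increments '[[[0,0,0,0,0,0,-0.1],[0,0,0,0,0,0,0],[0,0,0,0,0,0,0],[0,0,0,0,0,0,0],[0,0,0,0,0,0,0]]]'

```text
time: 8.68
tool_pos: [0.4752, -0.2239, 0.1056]
tcp_rot: [3.136, 0.193, 0.0]
wrist_force: [-0.2, -0.1, -0.2]
width: 0.499
grip_force: 0.0
```

```bash
python3 - <<'E'
from h import *
s=read_state(); go(.475,-.222,.105,7,s)
im,d,W,D,O=wrist('pics/w6.png')
blobs(W,im,[(.024,.06)],(.38,.57,-.3,-.15))
tilt(W,im,(.4763,-.2237),7.4)
E
```

```text
t 8.68 tcp [ 0.4752 -0.2239  0.1056] yaw 7.05 w 0.499 F [-0.2 -0.1 -0.2] grip 0.0
 shift units now-axes [ 0.   -0.06  0.02]  after-turn axes [ 0.   -0.06  0.02]  turn units [ 0.   -0.    0.01]
0.024 [292, 196, 61, 151, 6437] [ 468.7 -225.2] [78.4 27.9] 7.7 z 0.0465
0.024 [258, 245, 20, 23, 227] [ 482.7 -196.3] [3.3 9.3] 37.1 z 0.0492
0.024 [369, 245, 18, 23, 230] [ 489.5 -249.8] [8.2 3.1] 66.4 z 0.0502
  a -0.055 n 0 z None
  a -0.04 n 200 z 0.047
  a -0.025 n 474 z 0.0427
  a 0 n 299 z 0.0543
  a 0.025 n 941 z 0.0269
  a 0.04 n 545 z 0.0204
  a 0.055 n 52 z 0.0161
```

It tips with its +x arm down, so this is the faulty rotor. Next I'll measure the leaning hub before regripping.

```bash
cat >> h.py <<'E'
def lean(W,im,c,yaw):
    u=np.array([np.cos(np.radians(yaw)),np.sin(np.radians(yaw))]); v=np.array([-u[1],u[0]])
    P=W[...,:2]-np.array(c); a=P@u; b=P@v; z=W[...,2]; g=im.min(-1)
    k=(abs(b)<.009)&(z>.005)&(z<.12)&(g>90)&(((a>.025)&(a<.06)))
    s,z0=np.polyfit(a[k],z[k],1); th=np.arctan(s)
    h=(z-z0-s*a)*np.cos(th)          # height above the arm's top plane
    al=a*np.cos(th)+(z-z0)*np.sin(th) # along the bar
    k=(h>.015)&(h<.026)&(abs(al)<.03)&(abs(b)<.02)&(g>90)
    lo,hi=np.percentile(al[k],[2,98]); bl,bh=np.percentile(b[k],[2,98])
    m=(lo+hi)/2 # bar middle
    A=lambda al,h:(al*np.cos(th)-h*np.sin(th), z0+al*np.sin(th)+h*np.cos(th))
    print('slope rad',th.round(3),'n',k.sum(),'hub x span',(hi-lo).round(4),'y',bl.round(4),bh.round(4),'hub h',np.median(h[k]).round(4))
    for hh in(-.012,.004,.02): q=A(m,hh); print('  h',hh+.012,'a',round(q[0],4),'z',round(q[1],4),'world',(np.array(c)+q[0]*u+(bl+bh)/2*v).round(4))
E
python3 - <<'E'
from h import *
im,d,W,D,O=wrist('pics/w7.png')
lean(W,im,(.4763,-.2237),7.4)
E
```

```text
slope rad -0.328 n 2983 hub x span 0.0246 y -0.0137 0.0129 hub h 0.02
  h 0.0 a 0.0019 z 0.0207 world [ 0.4782 -0.2239]
  h 0.016 a 0.007 z 0.0359 world [ 0.4833 -0.2232]
  h 0.032 a 0.0122 z 0.051 world [ 0.4884 -0.2226]
```

jog_arm --increments '[[[0.13,0,-0.1,0,0,0,0],[0.14,0,0,0,0,0,0],[0,0,0,0,0,0,0],[0,0,0,0,0,0,-0.2],[0,0,0,0,0,0,-0.3]]]' --force 60

```text
time: 9.2
tool_pos: [0.4833, -0.2228, 0.1085]
tcp_rot: [-3.136, -0.194, 0.0]
wrist_force: [-0.1, -0.3, -0.7]
width: 0.348
grip_force: 0.0
```

jog_arm --increments '[[[0,0,0,0,0,0,-0.4],[0,0,0,0,0,0,-0.7],[0,0,0,0,0,0,-0.7],[0,0,0,0,0,0,-0.7],[0,0,-0.2,0,0,0,-0.7]]]'

```text
time: 9.62
tool_pos: [0.4822, -0.2224, 0.1134]
tcp_rot: [-3.134, -0.193, 0.004]
wrist_force: [-0.3, 0.5, -1.8]
width: 0.313
grip_force: 60.5
```

jog_arm --increments '[[[0,0,-0.5,0,0,0,-0.7],[0,0,-0.8,0,0,0,-0.7],[0,0,-0.8,0,0,0.5,-0.7],[0,0,-0.4,0,0,0.8,-0.7],[0,0,0,0,0,0.6,-0.7]]]'

```text
time: 10.03
tool_pos: [0.485, -0.224, 0.1935]
tcp_rot: [3.136, -0.125, 0.009]
wrist_force: [0.4, -0.7, -1.7]
width: 0.309
grip_force: 60.5
```

```bash
python3 - <<'E'
from h import *
s=read_state(); go(.4355,.15,.16,-4.5,s)
im,d,W,D,O=wrist('pics/w8.png')
lean(W,im,np.array(s['tool_pos'])[:2],-4.5)
E
```

```text
t 10.03 tcp [ 0.485  -0.224   0.1935] yaw -4.57 w 0.309 F [ 0.4 -0.7 -1.7] grip 60.5
 shift units now-axes [ -2.65 -12.3    1.07]  after-turn axes [ -2.62 -12.3    1.12]  turn units [ 0.03 -0.06 -0.01]
slope rad -0.324 n 2478 hub x span 0.0241 y -0.0132 0.0125 hub h 0.0201
  h 0.0 a -0.0047 z 0.1054 world [ 0.4803 -0.224 ]
  h 0.016 a 0.0003 z 0.1206 world [ 0.4854 -0.2244]
  h 0.032 a 0.0054 z 0.1358 world [ 0.4904 -0.2248]
```

View pics/w8.png

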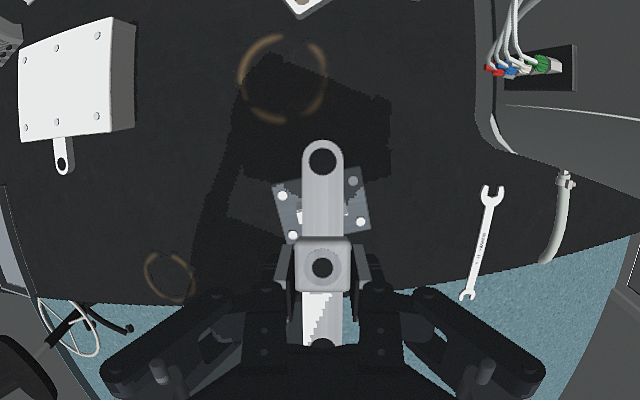

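The rotor is held at the hub with a tilt of −0.324 rad, and the knife edge is free below at (320,205). I'll carry it to the tray and level it on the way.

jog_arm --increments '[[[-0.24,-0.6,0,0,0,0,-0.7],[-0.24,-1,0,0,0,0,-0.7],[-0.24,-1,0,0,0,0,-0.7],[-0.24,-1,0,0,0,0,-0.7],[-0.24,-1,0,0,0,0,-0.7]]]'

```text
time: 10.5
tool_pos: [0.4565, -0.0814, 0.1888]
tcp_rot: [-3.139, 0.118, 0.003]
wrist_force: [0.9, -0.1, -0.7]
width: 0.307
grip_force: 60.5
```

jog_arm --increments '[[[-0.24,-1,0,0,0,0,-0.7],[-0.24,-1,0,0,0,0,-0.7],[-0.24,-1,0,0,0,0,-0.7],[-0.24,-1,0,0,0,0,-0.7],[-0.24,-1,0,0,0,0,-0.7]]]'

```text
time: 10.92
tool_pos: [0.432, 0.0709, 0.189]
tcp_rot: [3.139, -0.117, -0.002]
wrist_force: [0.4, 0.2, -1.6]
width: 0.309
grip_force: 60.5
```

jog_arm --increments '[[[-0.24,-1,0,0,0,0,-0.7],[-0.24,-1,0,0,0,0,-0.7],[0,-0.8,0,0,1,0,-0.7],[0,-0.7,0,0,1,0,-0.7],[0,-0.5,0,0,1,0,-0.7]]]'

```text
time: 11.33
tool_pos: [0.428, 0.1921, 0.1897]
tcp_rot: [3.089, -0.114, 0.496]
wrist_force: [0.1, -1.4, -1.9]
width: 0.311
grip_force: 60.5
```

jog_arm --increments '[[[0,0,0,0,0.09,0,-0.7],[0,0,0,0,0,0,-0.7],[0,0,0,0,0,0,-0.7],[0,0,0,0,0,0,-0.7],[0,0,0,0,0,0,-0.7]]]'

```text
time: 11.75
tool_pos: [0.4288, 0.1896, 0.1897]
tcp_rot: [3.086, -0.12, 0.502]
wrist_force: [-0.1, -0.5, -2.0]
width: 0.311
grip_force: 60.5
```

```bash
python3 - <<'E'
from h import *
s=read_state(); go(.435,.268,.16,-4.5,s)
im,d,W,D,O=wrist('pics/w9.png')
p=np.array(s['tool_pos'])[:2]
lean(W,im,p+[.023,0],-4.5)
blobs(W,im,[(.08,.15),(.015,.026),(.0025,.0065)],(.3,.6,.1,.4))
E
```

```text
t 11.75 tcp [0.4288 0.1896 0.1897] yaw -4.45 w 0.311 F [-0.1 -0.5 -2. ] grip 60.5
 shift units now-axes [-0.31 -2.62  0.94]  after-turn axes [ 0.   -2.62  0.99]  turn units [ 0.   -3.08  0.01]
slope rad -0.009 n 2632 hub x span 0.0242 y -0.0178 0.011 hub h 0.02
  h 0.0 a 0.0001 z 0.1044 world [0.4516 0.1862]
  h 0.016 a 0.0003 z 0.1204 world [0.4518 0.1862]
  h 0.032 a 0.0004 z 0.1364 world [0.4519 0.1862]
0.08 [301, 140, 43, 98, 3271] [490.2 184.7] [22.6 52. ] 85.6 z 0.1161
0.08 [294, 237, 58, 109, 4570] [432.5 188.5] [27.4 64.2] 86.4 z 0.1351
0.08 [277, 244, 15, 24, 227] [459.3 204.6] [5.  7.5] 85.6 z 0.1404
0.08 [353, 244, 15, 25, 239] [456.5 169.8] [4.9 7.9] 83.7 z 0.1403
0.015 [180, 142, 108, 162, 1405] [468.2 266.1] [100.  146.9] 85.9 z 0.0198
0.0025 [189, 149, 94, 150, 11911] [466.8 268. ] [ 90.7 143.4] 85.7 z 0.0041
```

View pics/w9.png

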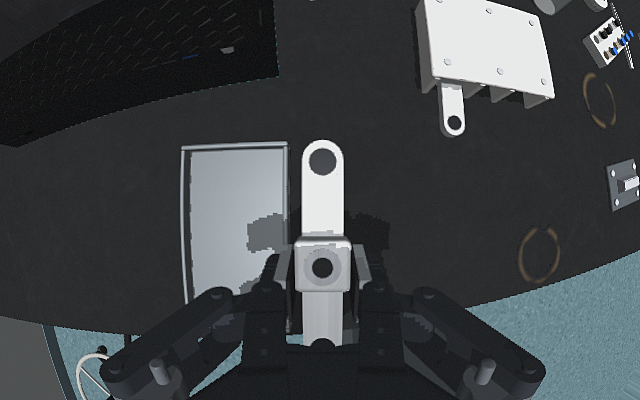

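The rotor is now level, with its hub at (322,265) in the picture. The tray lies to its left, with its far corners at (183,147) and (287,147). I'll move 81 mm sideways and lower it.

jog_arm --increments '[[[0,-0.6,0,0,0,0,-0.7],[0,-0.9,0,0,0,0,-0.7],[0,-0.8,0,0,0,0,-0.7],[0,-0.4,0,0,0,0,-0.7],[-0.1,0,0.3,0,0,0,-0.7]]]'

```text
time: 12.22
tool_pos: [0.4369, 0.274, 0.1826]
tcp_rot: [3.089, -0.117, 0.511]
wrist_force: [-0.0, 0.5, -0.6]
width: 0.307
grip_force: 60.5
```

jog_arm --increments '[[[-0.207,0,0.62,0,0,0,-0.7],[-0.207,0,0.62,0,0,0,-0.7],[-0.207,0,0.62,0,0,0,-0.7],[-0.165,0,0.5,0,0,0,-0.7],[-0.083,0,0.25,0,0,0,-0.7]]]'

```text
time: 12.63
tool_pos: [0.4344, 0.2669, 0.0956]
tcp_rot: [3.088, -0.114, 0.49]
wrist_force: [-1.9, -1.0, -1.3]
width: 0.309
grip_force: 60.5
```

jog_arm --increments '[[[0,0,0,0,0,0,-0.7],[0,0,0,0,0,0,-0.7],[0,0,0,0,0,0,-0.7],[0,0,0,0,0,0,-0.7],[0,0,0,0,0,0,-0.7]]]'

```text
time: 13.05
tool_pos: [0.4366, 0.2699, 0.1001]
tcp_rot: [3.091, -0.114, 0.501]
wrist_force: [0.5, 0.2, -2.0]
width: 0.307
grip_force: 60.5
```

```bash
python3 - <<'E'
from h import *
s=read_state(); go(.435,.268,.16,-4.5,s)
im,d,W,D,O=wrist('pics/w10.png')
p=np.array(s['tool_pos'])[:2]
lean(W,im,p+[.023,0],-4.5)
blobs(W,im,[(.006,.017)],(.3,.6,.1,.4))
E
```

```text
t 13.05 tcp [0.4366 0.2699 0.1001] yaw -4.25 w 0.307 F [ 0.5  0.2 -2. ] grip 60.5
 shift units now-axes [ 0.58  0.06 -1.91]  after-turn axes [-0.05  0.07 -2.  ]  turn units [-0.05 -3.07  0.05]
slope rad -0.0 n 2764 hub x span 0.0242 y -0.0175 0.0158 hub h 0.0203
  h 0.0 a 0.0003 z 0.0144 world [0.4598 0.269 ]
  h 0.016 a 0.0003 z 0.0304 world [0.4598 0.269 ]
  h 0.032 a 0.0003 z 0.0464 world [0.4598 0.269 ]
```

jog_arm --increments '[[[-0.05,0,0.15,0,0,0,-0.7],[-0.035,0,0.1,0,0,0,-0.7],[-0.02,0,0.06,0,0,0,-0.7],[0,0,0,0,0,0,-0.7],[0,0,0,0,0,0,-0.7]]]'

```text
time: 13.52
tool_pos: [0.4368, 0.2682, 0.09]
tcp_rot: [3.093, -0.111, 0.494]
wrist_force: [-1.0, -0.5, 1.8]
width: 0.314
grip_force: 61.0
```

jog_arm --increments '[[[0,0,0,0,0,0,-0.3],[0,0,0,0,0,0,-0.1],[0,0,0,0,0,0,0],[0,0,0,0,0,0,0],[0,0,0,0,0,0,0]]]'

```text
time: 13.93
tool_pos: [0.4368, 0.2682, 0.0898]
tcp_rot: [3.093, -0.111, 0.494]
wrist_force: [-0.1, -0.5, 0.8]
width: 0.496
grip_force: 0.0
```

jog_arm --increments '[[[0,0,-0.4,0,0,0,0],[0,0,-0.8,0,0,0,0],[0,0,-0.9,0,0,0,0],[0,0,-0.4,0,0,0,0],[0,0,0,0,0,0,0]]]'

```text
time: 14.35
tool_pos: [0.4147, 0.271, 0.1646]
tcp_rot: [3.096, -0.111, 0.502]
wrist_force: [0.8, -0.4, 0.7]
width: 0.5
grip_force: 0.0
```

```bash
python3 - <<'E'
from h import *
s=read_state(); go(.4862+.0,.0620,.15,-6.2,s)
im,d,W,D,O=wrist('pics/w11.png')
lean(W,im,(.4598,.269),-4.5)
blobs(W,im,[(.006,.017)],(.3,.6,-.05,.4))
E
```

```text
t 14.35 tcp [0.4147 0.271  0.1646] yaw -4.18 w 0.5 F [ 0.8 -0.4  0.7] grip 0.0
 shift units now-axes [2.58 6.78 1.31]  after-turn axes [3.12 6.67 0.49]  turn units [-0.14 -3.07  0.35]
slope rad 0.005 n 1331 hub x span 0.0249 y -0.0158 0.0114 hub h 0.0202
  h 0.0 a -0.0005 z 0.0038 world [0.4591 0.2669]
  h 0.016 a -0.0006 z 0.0198 world [0.459  0.2669]
  h 0.032 a -0.0007 z 0.0358 world [0.4589 0.2669]
0.006 [518, 64, 32, 55, 918] [563.7  48. ] [34.7 56.2] 82.6 z 0.0116
0.006 [311, 132, 29, 66, 1578] [498.1 264.2] [22.5 51.3] 86.0 z 0.016
0.006 [312, 234, 28, 63, 1300] [418.9 269.2] [21.2 50.2] 85.8 z 0.0159
```

The faulty rotor lies flat on the tray floor: underside at 3.8 mm and slope near 0. Now the second rotor.

jog_arm --increments '[[[0,0.7,0,0,-1,0,0.3],[0,0.9,0,0,-1,0,0.3],[0,0.9,0,0,-1,0,0.3],[0,0.9,0,-0.14,-0.07,0.35,0.3],[0.6,0.9,0,0,0,0,0.3]]]'

```text
time: 14.82
tool_pos: [0.4194, 0.1374, 0.1589]
tcp_rot: [3.125, -0.171, -0.018]
wrist_force: [1.4, -0.8, -0.2]
width: 0.646
grip_force: 0.0
```

jog_arm --increments '[[[1,0.6,0,0,0,0,0.3],[1,0.6,0,0,0,0,0.3],[1,0.6,0,0,0,0,0.3],[1,0.6,0,0,0,0,0.3],[0.6,0,0,0,0,0,0.3]]]'

```text
time: 15.23
tool_pos: [0.5527, 0.049, 0.1593]
tcp_rot: [3.125, -0.173, -0.01]
wrist_force: [-0.2, -0.7, -1.0]
width: 0.652
grip_force: 0.0
```

```bash
python3 - <<'E'
from h import *
im,d,W,D,O=wrist('pics/w12.png')
s=read_state(); go(.555,.054,.082,-6.2,s)
blobs(W,im,[(.006,.017),(.04,.05)],(.48,.7,-.1,.12))
E
```

```text
t 15.28 tcp [0.5554 0.0499 0.1598] yaw -6.37 w 0.647 F [4.3 0.8 0.3] grip 0.0
 shift units now-axes [-0.02 -0.16  2.59]  after-turn axes [-0.03 -0.13  2.59]  turn units [ 0.11  0.02 -0.03]
0.006 [298, 188, 31, 44, 914] [554.1  53.7] [22.4 33.9] 84.4 z 0.0121
0.04 [255, 26, 225, 164, 35049] [625.2   8.7] [140.4 100.4] 84.0 z 0.046
```

jog_arm --increments '[[[0.03,-0.12,0.3,0.11,0,0,0.3],[0,0,0.8,0,0,0,0.3],[0,0,0.8,0,0,0,0.3],[0,0,0.5,0,0,0,0.3],[0,0,0.15,0,0,0,0.3]]]' --force 30

```text
time: 15.7
tool_pos: [0.5468, 0.0566, 0.0794]
tcp_rot: [-3.136, 0.168, 0.023]
wrist_force: [-1.0, 0.7, -0.6]
width: 0.65
grip_force: 0.0
```

jog_arm --increments '[[[0,0,0,0,0,0,-0.2],[0,0,0,0,0,0,-0.7],[0,0,0,0,0,0,-0.7],[0,0,0,0,0,0,-0.7],[0,0,0,0,0,0,-0.7]]]'

```text
time: 16.12
tool_pos: [0.5525, 0.0563, 0.0857]
tcp_rot: [-3.136, 0.169, 0.004]
wrist_force: [-0.4, -0.0, -0.2]
width: 0.15
grip_force: 0.0
```

jog_arm --increments '[[[-0.2,0,0,0,0,0,-0.8],[-0.6,0,0,0,0,0,-0.8],[-0.6,0,0,0,0,0,-0.8],[-0.6,0,0,0,0,0,-0.8],[-0.6,0,0,0,0,0,-0.8]]]'

```text
time: 16.53
tool_pos: [0.4731, 0.0646, 0.0852]
tcp_rot: [-3.136, 0.169, 0.007]
wrist_force: [-0.9, 0.3, -0.5]
width: 0.104
grip_force: 0.0
```

jog_arm --increments '[[[-0.5,0,0,0,0,0,-0.8],[-0.3,0,0,0,0,0,-0.8],[-0.1,0,0,0,0,0,-0.8],[0,0,0,0,0,0,-0.8],[0,0,0,0,0,0,-0.8]]]'

```text
time: 16.95
tool_pos: [0.4481, 0.0675, 0.0855]
tcp_rot: [-3.136, 0.169, 0.005]
wrist_force: [0.0, -0.3, 0.4]
width: 0.102
grip_force: 0.0
```

```bash
python3 - <<'E'
from h import *
s=read_state()
im,d,W,D,O=wrist('pics/w13.png')
p=np.array(s['tool_pos'])[:2]; go(.5,.05,.085,-6,s)
blobs(W,im,[(.006,.017),(.026,.04)],(.38,.7,-.1,.12))
E
```

```text
t 16.95 tcp [0.4481 0.0675 0.0855] yaw -6.16 w 0.102 F [ 0.  -0.3  0.4] grip 0.0
 shift units now-axes [1.78 0.39 0.01]  after-turn axes [1.78 0.4  0.02]  turn units [-0.01  0.03 -0.03]
0.006 [302, 0, 50, 83, 3747] [556.6  53.6] [22.4 40. ] 84.2 z 0.0121
0.006 [506, 0, 20, 22, 254] [574.1 -46.3] [12.8  5.8] 17.6 z 0.0114
0.026 [528, 0, 26, 15, 229] [571.  -46.9] [8.8 5.8] 37.6 z 0.0322
0.026 [284, 252, 26, 17, 184] [459.   77.7] [ 3.4 12.2] 27.0 z 0.0338
0.026 [335, 252, 13, 16, 167] [458.8  57.7] [5.1 1.8] 83.4 z 0.0335
```

The grip passed just over the arm and the rotor has not moved. I'll go back about 7 mm lower.

jog_arm --increments '[[[0,0,0,0,0,0,0.3],[0,0,0,0,0,0,0.3],[0,0,0,0,0,0,0.3],[0,0.07,0,0,0,0,0.3],[0.6,0,0,0,0,0,0.3]]]'

```text
time: 17.42
tool_pos: [0.4616, 0.0632, 0.0837]
tcp_rot: [-3.137, 0.168, 0.016]
wrist_force: [-0.3, 0.7, -1.8]
width: 0.652
grip_force: 0.0
```

jog_arm --increments '[[[0.8,0,0,0,0,0,0.3],[0.8,0,0,0,0,0,0.3],[0.8,0,0,0,0,0,0.3],[0.5,0,0.1,0,0,0,0.3],[0.15,0,0.15,0,0,0,0.3]]]'

```text
time: 17.83
tool_pos: [0.5594, 0.0532, 0.0778]
tcp_rot: [-3.136, 0.17, 0.001]
wrist_force: [-0.2, 0.3, 0.3]
width: 0.651
grip_force: 0.0
```

jog_arm --increments '[[[0,0,0,0,0,0,0.3],[0,0,0,0,0,0,-0.2],[0,0,0,0,0,0,-0.7],[0,0,0,0,0,0,-0.7],[0,0,0,0,0,0,-0.7]]]'

```text
time: 18.25
tool_pos: [0.5548, 0.0537, 0.0769]
tcp_rot: [-3.136, 0.168, 0.009]
wrist_force: [-0.1, -0.1, -1.3]
width: 0.243
grip_force: 30.1
```

Gripped (width 0.243, 30 N). Draw it out.

jog_arm --increments '[[[-0.2,0,0,0,0,0,-0.8],[-0.6,0,0,0,0,0,-0.8],[-0.6,0,0,0,0,0,-0.8],[-0.6,0,0,0,0,0,-0.8],[-0.6,0,0,0,0,0,-0.8]]]'

```text
time: 18.67
tool_pos: [0.4765, 0.062, 0.0771]
tcp_rot: [-3.136, 0.169, 0.009]
wrist_force: [-0.4, 0.6, -1.4]
width: 0.244
grip_force: 30.1
```

jog_arm --increments '[[[-0.5,0,0,0,0,0,-0.8],[-0.3,0,0,0,0,0,-0.8],[-0.1,0,0,0,0,0,-0.8],[0,0,0,0,0,0,-0.8],[0,0,0,0,0,0,-0.8]]]'

```text
time: 19.08
tool_pos: [0.452, 0.0649, 0.0778]
tcp_rot: [-3.136, 0.169, 0.006]
wrist_force: [-0.9, 0.5, -1.0]
width: 0.244
grip_force: 30.1
```

```bash
python3 - <<'E'
from h import *
s=read_state()
im,d,W,D,O=wrist('pics/w14.png')
p=np.array(s['tool_pos'])[:2]; go(.4895,.06,.085,-6,s)
blobs(W,im,[(.006,.017),(.026,.04)],(.38,.7,-.0,.12))
E
```

```text
t 19.08 tcp [0.452  0.0649 0.0778] yaw -6.16 w 0.244 F [-0.9  0.5 -1. ] grip 30.1
 shift units now-axes [ 1.26  0.03 -0.24]  after-turn axes [ 1.26  0.03 -0.24]  turn units [-0.01  0.04 -0.03]
0.006 [291, 28, 61, 122, 5808] [537.9  56.1] [26.  53.4] 84.2 z 0.0128
0.006 [298, 215, 48, 82, 2887] [457.4  64.3] [22.7 46.5] 85.1 z 0.0131
0.026 [285, 151, 73, 66, 4037] [499.3  60.1] [28.1 26.7] 84.3 z 0.0329
0.026 [281, 260, 14, 18, 188] [464.7  79.1] [3.1 6.8] 18.4 z 0.0332
0.026 [350, 260, 15, 19, 195] [461.2  47.8] [7.4 3.3] 49.6 z 0.0334
```

jog_arm --increments '[[[0,0,0,0,0,0,0.3],[0,0,0,0,0,0,0.3],[0,0,0,0,0,0,0.3],[0,0,0,0,0,0,0.3],[0,0,-0.2,0,0,0,0.3]]]'

```text
time: 19.55
tool_pos: [0.4508, 0.0647, 0.0827]
tcp_rot: [-3.136, 0.169, 0.011]
wrist_force: [-0.8, 0.4, -0.3]
width: 0.653
grip_force: 0.0
```

jog_arm --increments '[[[0.4,0,0,0,0,0,0.3],[0.6,0,0,0,0,0,0.3],[0.4,0,0,0,0,0,0.3],[0.2,0,0,0,0,0,0.3],[0,0,0,0,0,0,0.3]]]'

```text
time: 19.97
tool_pos: [0.5015, 0.0595, 0.0838]
tcp_rot: [-3.136, 0.17, 0.005]
wrist_force: [-0.6, -0.3, -0.8]
width: 0.656
grip_force: 0.0
```

jog_arm --increments '[[[0,0,0,0,0,0,-0.2],[0,0,0,0,0,0,-0.7],[0,0,0,0,0,0,-0.7],[0,0,0,0,0,0,-0.7],[0,0,0,0,0,0,-0.7]]]' --force 50

```text
time: 20.38
tool_pos: [0.4984, 0.0597, 0.083]
tcp_rot: [-3.136, 0.169, 0.009]
wrist_force: [-0.0, 0.1, -0.5]
width: 0.31
grip_force: 50.0
```

jog_arm --increments '[[[0,0,0,0,0,0,-0.7],[0,0,0,0,0,0,-0.7],[0,0,-0.4,0,0,0,-0.7],[0,0,-0.8,0,0,0,-0.7],[0,0,-0.5,0,0,0,-0.7]]]'

```text
time: 20.8
tool_pos: [0.4996, 0.0596, 0.1358]
tcp_rot: [-3.136, 0.169, 0.007]
wrist_force: [0.6, -0.3, -0.9]
width: 0.319
grip_force: 49.7
```

```bash
python3 - <<'E'
from h import *
s=read_state(); go(.475,-.15,.137,7.3,s); print('torque',s['torque'])
E
```

```text
t 20.8 tcp [0.4996 0.0596 0.1358] yaw -6.16 w 0.319 F [ 0.6 -0.3 -0.9] grip 49.7
 shift units now-axes [-0.07  7.04 -0.05]  after-turn axes [-1.7   6.83 -0.04]  turn units [-0.01  0.04 -2.24]
torque [ 0.02712911 -0.00056948  0.0401682 ]
```

jog_arm --increments '[[[0,0,0,0,0,-1,-0.7],[0,0,0,0,0,-1,-0.7],[0,0,0,0,0,-0.24,-0.7],[-0.25,0.83,0,0,0,0,-0.7],[-0.25,1,0,0,0,0,-0.7]]]'

```text
time: 21.22
tool_pos: [0.4918, 0.004, 0.1352]
tcp_rot: [-3.133, -0.205, 0.005]
wrist_force: [0.4, 0.6, -2.7]
width: 0.322
grip_force: 49.9
```

jog_arm --increments '[[[-0.24,1,0,0,0,0,-0.7],[-0.24,1,0,0,0,0,-0.7],[-0.24,1,0,0,0,0,-0.7],[-0.24,1,0,0,0,0,-0.7],[-0.24,1,0,0,0,0,-0.7]]]'

```text
time: 21.63
tool_pos: [0.4746, -0.1516, 0.135]
tcp_rot: [-3.134, -0.2, 0.006]
wrist_force: [0.7, -0.1, -1.1]
width: 0.317
grip_force: 49.9
```

jog_arm --increments '[[[0,0,0,0,0,0,-0.7],[0,0,0,0,0,0,-0.7],[0,0,0,0,0,0,-0.7],[0,0,0,0,0,0,-0.7],[0,0,0,0,0,0,-0.7]]]'

```text
time: 22.05
tool_pos: [0.4748, -0.149, 0.1341]
tcp_rot: [-3.133, -0.202, 0.008]
wrist_force: [-0.4, 0.6, -1.4]
width: 0.317
grip_force: 50.0
```

```bash
python3 - <<'E'
from h import *
s=read_state(); go(.475,-.222,.105,7.3,s)
im,d,W,D,O=wrist('pics/w15.png')
blobs(W,im,[(.055,.085),(.003,.010),(.015,.024)],(.3,.6,-.35,-.08))
lean(W,im,np.array(s['tool_pos'])[:2],7.3)
E
```

```text
t 22.05 tcp [ 0.4748 -0.149   0.1341] yaw 7.37 w 0.317 F [-0.4  0.6 -1.4] grip 50.0
 shift units now-axes [-0.3   2.42  0.97]  after-turn axes [-0.3   2.41  0.97]  turn units [-0.02  0.05  0.01]
0.055 [292, 130, 61, 219, 8685] [ 475.8 -148.9] [130.9  27.6] 6.8 z 0.0636
0.055 [278, 245, 13, 19, 168] [ 484.1 -130.3] [1.5 4.6] 7.4 z 0.0763
0.055 [354, 245, 13, 19, 166] [ 488.5 -165.1] [1.5 4.7] 9.5 z 0.0763
0.003 [370, 192, 108, 75, 4663] [ 476.1 -223.5] [59.3 79.3] 7.4 z 0.006
0.015 [400, 226, 59, 22, 1150] [ 476.4 -223.2] [14.8 42.9] 7.4 z 0.0195
slope rad 0.002 n 2538 hub x span 0.0241 y -0.0132 0.0126 hub h 0.0199
  h 0.0 a 0.0027 z 0.0511 world [ 0.4776 -0.1489]
  h 0.016 a 0.0027 z 0.0671 world [ 0.4775 -0.1489]
  h 0.032 a 0.0027 z 0.0831 world [ 0.4775 -0.1489]
```

jog_arm --increments '[[[-0.1,0.7,0,0,0,0,-0.7],[-0.12,0.96,0,0,0,0,-0.7],[-0.1,0.8,0,0,0,0,-0.7],[0,0,0.3,0,0,0,-0.7],[0,0,0.3,0,0,0,-0.7]]]'

```text
time: 22.52
tool_pos: [0.4755, -0.2251, 0.1163]
tcp_rot: [-3.135, -0.198, 0.005]
wrist_force: [0.4, -0.8, -2.1]
width: 0.315
grip_force: 50.2
```

jog_arm --increments '[[[0,0,0.2,0,0,0,-0.7],[0,0,0.1,0,0,0,-0.7],[0,0,0.06,0,0,0,-0.7],[0,0,0.02,0,0,0,-0.7],[0,0,0,0,0,0,-0.7]]]'

```text
time: 22.93
tool_pos: [0.4745, -0.2238, 0.1044]
tcp_rot: [-3.133, -0.201, 0.008]
wrist_force: [0.3, -0.0, -1.3]
width: 0.321
grip_force: 50.2
```

```bash
python3 - <<'E'
from h import *
s=read_state(); go(.475,-.222,.105,7.3,s)
im,d,W,D,O=wrist('pics/w16.png')
blobs(W,im,[(.027,.06),(.003,.010)],(.3,.6,-.35,-.08))
lean(W,im,(.4763,-.2234),7.3)
E
```

```text
t 22.93 tcp [ 0.4745 -0.2238  0.1044] yaw 7.33 w 0.321 F [ 0.3 -0.  -1.3] grip 50.2
 shift units now-axes [ 0.02 -0.06 -0.02]  after-turn axes [ 0.02 -0.06 -0.02]  turn units [-0.02  0.05  0.01]
0.027 [276, 130, 94, 219, 9325] [ 476.3 -225.4] [129.2  40.9] 15.8 z 0.034
0.003 [254, 188, 47, 85, 2409] [ 474.8 -197.4] [55.6 27.1] 7.3 z 0.0061
0.003 [345, 189, 46, 84, 2439] [ 481.5 -249.7] [55.5 26.3] 8.5 z 0.006
slope rad 0.003 n 2841 hub x span 0.024 y -0.0179 0.0174 hub h 0.02
  h 0.0 a 0.0009 z 0.0213 world [ 0.4772 -0.2235]
  h 0.016 a 0.0008 z 0.0373 world [ 0.4772 -0.2235]
  h 0.032 a 0.0008 z 0.0533 world [ 0.4771 -0.2235]
```

jog_arm --increments '[[[0,0,0.03,0,0,0,-0.7],[0,0,0.01,0,0,0,-0.7],[0,0,0,0,0,0,-0.7],[0,0,0,0,0,0,-0.34],[0,0,0,0,0,0,-0.28]]]'

```text
time: 23.4
tool_pos: [0.4747, -0.2247, 0.1037]
tcp_rot: [-3.134, -0.199, 0.006]
wrist_force: [0.3, 0.6, 0.1]
width: 0.357
grip_force: 0.0
```

jog_arm --increments '[[[0,0,0,0,0,0,-0.2],[0,0,0,0,0,0,-0.1],[0,0,0,0,0,0,0],[0,0,0,0,0,0,0],[0,0,0,0,0,0,0]]]'

```text
time: 23.82
tool_pos: [0.4745, -0.2245, 0.1034]
tcp_rot: [-3.134, -0.199, 0.007]
wrist_force: [-0.2, 0.5, 0.0]
width: 0.5
grip_force: 0.0
```

```bash
python3 - <<'E'
from h import *
s=read_state(); go(.475,-.222,.105,7.3,s)
im,d,W,D,O=wrist('pics/w17.png')
blobs(W,im,[(.027,.06),(.003,.010)],(.3,.6,-.35,-.08))
lean(W,im,(.4763,-.2234),7.3)
tilt(W,im,(.4763,-.2234),7.3)
E
```

```text
t 23.82 tcp [ 0.4745 -0.2245  0.1034] yaw 7.27 w 0.5 F [-0.2  0.5  0. ] grip 0.0
 shift units now-axes [ 0.03 -0.08 -0.05]  after-turn axes [ 0.03 -0.08 -0.05]  turn units [-0.02  0.04 -0.  ]
0.027 [291, 130, 62, 218, 8720] [ 476.2 -224.4] [129.6  28.2] 7.4 z 0.0325
0.027 [256, 245, 20, 26, 273] [ 481.3 -196.2] [ 3.4 10. ] 38.9 z 0.0487
0.027 [369, 245, 19, 26, 265] [ 488.5 -250.2] [8.9 3.3] 65.3 z 0.0495
0.003 [252, 189, 49, 91, 2510] [ 472.6 -198. ] [59.7 28.1] 7.4 z 0.006
0.003 [345, 189, 45, 91, 2456] [ 479.2 -250.4] [60.  25.7] 8.0 z 0.006
slope rad 0.001 n 2631 hub x span 0.0247 y -0.0143 0.012 hub h 0.0199
  h 0.0 a 0.0007 z 0.02 world [ 0.4771 -0.2244]
  h 0.016 a 0.0007 z 0.036 world [ 0.4771 -0.2244]
  h 0.032 a 0.0007 z 0.052 world [ 0.4771 -0.2244]
  a -0.055 n 43 z 0.0321
  a -0.04 n 313 z 0.032
  a -0.025 n 115 z 0.0321
  a 0 n 249 z 0.0527
  a 0.025 n 555 z 0.032
  a 0.04 n 598 z 0.032
  a 0.055 n 132 z 0.0321
```

It stays level and centred, so this is the good rotor. Rise straight up and clear.

jog_arm --increments '[[[0,0,-0.2,0,0,0,0],[0,0,-0.4,0,0,0,0],[0,0,-0.8,0,0,0,0],[0,0,-1,0,0,0,0],[0,0,-1,0,0,0,0]]]'

```text
time: 24.28
tool_pos: [0.4745, -0.2244, 0.2069]
tcp_rot: [-3.133, -0.199, 0.009]
wrist_force: [0.2, -0.3, 0.8]
width: 0.504
grip_force: 0.0
```

jog_arm --increments '[[[0,0,-1,0,0,0,0],[0,0,-0.5,0,0,0,0],[0,0,0,0,0,0,0],[0,0,0,0,0,0,0],[0,0,0,0,0,0,0]]]'

```text
time: 24.7
tool_pos: [0.4746, -0.2244, 0.2499]
tcp_rot: [-3.133, -0.199, 0.009]
wrist_force: [-0.5, -0.3, 0.2]
width: 0.5
grip_force: 0.0
```

```bash
python3 - <<'E'
from h import *
im,d,W,D,O=wrist('pics/w18.png')
blobs(W,im,[(.027,.06),(.003,.010)],(.3,.6,-.35,-.08))
lean(W,im,(.4763,-.2234),7.3)
im,d,P=snap('top'); lean(pts(d,P),im,(.459,.267),-4.5)
print(bot.finish_job())
E
```

```text
0.027 [308, 117, 31, 129, 2694] [ 476.  -224.9] [129.2  28.4] 8.8 z 0.0325
0.003 [284, 150, 28, 56, 1171] [ 472.4 -198.3] [59.7 28.4] 6.9 z 0.0061
0.003 [335, 150, 25, 55, 1086] [ 479.1 -249.9] [58.8 25.8] 8.0 z 0.0061
slope rad 0.009 n 778 hub x span 0.0243 y -0.0148 0.0122 hub h 0.0202
  h 0.0 a 0.0008 z 0.0197 world [ 0.4772 -0.2246]
  h 0.016 a 0.0006 z 0.0357 world [ 0.4771 -0.2246]
  h 0.032 a 0.0005 z 0.0517 world [ 0.477  -0.2246]
slope rad 0.013 n 132 hub x span 0.0242 y -0.0125 0.014 hub h 0.0207
  h 0.0 a -0.0019 z 0.0024 world [0.4572 0.2679]
  h 0.016 a -0.0021 z 0.0184 world [0.457  0.2679]
  h 0.032 a -0.0023 z 0.0344 world [0.4568 0.2679]
the job is handed in; nothing more can be done
None
```

The job is handed in at about 25 s (verdict not shown): the rotor from the rack's −y bay tipped on the knife edge and now lies flat in the grey tray, and the other one balances level across the edge, centred to within about 1 mm.

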